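Stack the drilled plates on the sloped rack

TASK

Put the two drilled plates away on the sloped rack: the blue base plate flat on the shelf, and the bare-metal cover plate with the big round hole squarely on top of it. Both lie lengthwise down the slope, along the middle of the shelf, each with its lower end home against the yellow stop. Leave the bare-metal blank without a hole where it lies.

Things in the scene. Friction and masses are not known exactly. Their poses are not given: they have to be found in the camera images.
- base_plate: Blue painted aluminium plate with four small dark bolt holes near its corners, 110 x 56 x 14 mm (x, y, z), about 0.23 kg. Starts lying flat on the table. Origin at its centre (7 mm above its underside); x along its length, y across its width, z through its thickness, up at the start.
- cover_plate: Bare aluminium plate with one big dark round hole (34 mm) in its middle, 90 x 56 x 12 mm (x, y, z), about 0.16 kg. The hole is only a dark disc in the model: grip the plate by its outer long sides. Starts lying flat on the table. Origin at its centre (6 mm above its underside); x along its length, y across its width, z through its thickness, up at the start.
- blank_plate: Bare aluminium blank, no holes, 90 x 56 x 12 mm, otherwise like the cover plate. Starts lying flat on the table and stays there. Origin at its centre, x along its length, z up.
- shelf: Fixed dark grey shelf, 180 mm long, 150 wide, sloping 20 degrees down to a yellow stop at its lower edge, nearer the robot. Origin on its top surface at the middle of the foot of the stop, 45 mm above the table; x up the slope, y along the stop, z square out of the shelf. The stop's face is x = 0; it stands 35 mm above the shelf. Sides and upper end are open. Plates do not slide down by themselves.
Not all that is in view belongs to the job. Leave any pink look-alike of the cover_plate alone. Of the things that look like the base_plate, take the one that is farthest to the robot's right at the start.

How it is judged (in metres and radians):
At the end, for the whole second after the job is handed in: Base plate flat on the shelf (6 deg), cover flat on top of it (6 deg); both lengthwise within 11 deg, lower ends within 12 mm of the stop, at rest. Base within 25 mm of the shelf's middle line, cover centred across the base within 15 mm. Blank within 30 mm of its start (x of base_plate in the frame of shelf between 0.048 and 0.067 m and y of base_plate in the frame of shelf between -0.025 and 0.025 m and z of base_plate in the frame of shelf between 0.003 and 0.011 m and angle between the x axis of each of base_plate, cover_plate and the x axis of shelf, either way round below 0.2 rad and angle between the z axis of each of base_plate, cover_plate and the z axis of shelf, either way round below 0.1 rad and x of cover_plate in the frame of shelf between 0.038 and 0.057 m and y of cover_plate in the frame of base_plate between -0.015 and 0.015 m and z of cover_plate in the frame of shelf between 0.016 and 0.024 m and linear speed of each of base_plate, cover_plate below 0.02 m/s and distance of blank_plate from where it was at the start of the episode below 0.03 m); the robot touches nothing.
It fails at once if the blank plate is moved more than 30 mm (distance of blank_plate from where it was at the start of the episode above 0.03 m).
It also fails if it takes over 58 s, if anything falls off the work surface, if the arm or the gripper's body presses on something with over 40 N, if the wrist force passes 120 N, or if a joint passes its speed limit or range.

ROBOT

A 6-joint arm with a two-finger parallel gripper is mounted at the origin on the work surface. World frame = base frame: x ahead of the robot, y to its left, z up, the work surface at z = 0. Lengths are in mm, angles in rad, forces in N, time in s.
With the tool pointing down it reaches from about 300 to 775 mm from the base axis. Payload 14.6 kg.
Tool frame: the origin (TCP) lies midway between the tips of the shut fingers; the grasp point (between the pads) lies 19 mm behind it; z points along the fingers, y is the direction in which the jaws open and shut (so a half turn about z gives the same grasp; the last joint's range is limited). The gripper opens to 94 mm and grips with 3 to 60 N. Pads are 16 mm wide; open, the fingers measure 119 mm over their backs; the gripper's body (75 mm by 177 mm) begins 78 mm behind the grasp point.
Start: joints at [-1.399, 0.3, 1.521, -0, 1.321, -0.067], TCP at [130.089, -534.384, 173.846] pointing down, gripper open.
Joint ranges: [-3.03, 3.03], [-0.79, 2.21], [0.23, 2.52], [-1.04, 4.18], [0, 3.07], [-2.55, 2.55]. Speed limits (rad/s): [2.22, 2.22, 2.57, 3.14, 3.14, 3.14].

INTERFACE

Orientations are given as [roll, pitch, yaw] about the fixed x, y, z axes, in that order (R = Rz(yaw) Ry(pitch) Rx(roll)).
In Python, from cell import manip gives the robot as it stands.
- The arm moves only by the tool play_rows, never from a script. Its argument "commands" is a list of rows, each an object of numbers: "x", "y", "z": the shift along the tool's x, y, z in m; "wx", "wy", "wz": the turn, a rotation vector about the tool's x, y, z in degrees; "grip": the opening, from 0 (shut) to 1 (fully open). In form: [{"x": .., "y": .., "z": .., "wx": .., "wy": .., "wz": .., "grip": ..}, ...]. A call has 1 to 20 rows; each row shifts and turns the commanded pose from where the row before left it, along the tool's axes as they then stand; what a row does not reach is not made up. A row lasts 1/8 s, in which the tool goes at most 62.5 mm and 10.7 degrees, less where a joint would pass 70% of its speed; a pose out of reach is approached as far as the arm can. A call is refused whole if a number of a shift passes 0.0625 or a number of a turn 10.7, either way. A call with a gripper value outside its range is refused whole. The fingers move at their own pace and stop on an object; "squeeze" is the grip in N (left out, the last holds). Time passes only in rows, so rows that do not move let the fingers close. It gives the time, the measured TCP pose, the force and the opening at its end, in the units of the state.
- manip.read_state(): the state, without advancing time (a new reading comes with each control period).
- manip.camera(name): name is "scene" or "top" or "wrist"; returns (picture, depth): 480x640x3 uint8, red, green, blue; 480x640 float32, mm along the optical axis (not along the pixel's ray), 0 where there is no reading.
- manip.camera_info(name): a dict with "intrinsics" (3x3 intrinsics, pixels), "camera_from_world" (4x4, takes a point from world to camera coordinates); the wrist camera has in their place "tool_from_camera" (4x4, takes a point from camera to tool coordinates, whose origin is the TCP and whose axes are the flange's). Camera axes: x right, y up, looking along -z (the intrinsics and any distortion apply to the point x, -y, -z); pixel columns grow to the right and rows downward; lengths in mm; the calibration is good to about 2 mm. A picture is of the moment at which its call begins: read the wrist's pose just before it. camera_info takes no time and is no camera call.
- manip.sign_off(): hands the job in, once; it reports no verdict.
The state is a dict: "clock": time; "joints": joint angles; "qd": joint speeds; "effort": joint torques, N m; "eef_pos": TCP position; "eef_rot": TCP orientation; "wrist_force": force on the tool from outside, world axes, zero at the start; "moment": the same for the moment, N m; "finger_gap": finger opening in mm.
Only numpy, scipy, OpenCV 4.12 (cv2) and the standard library are available. Lean on these libraries where they do the work, as an engineer would, in place of code of your own. Each camera call takes 0.05 s, during which the arm holds its last target.

## Working session

There is one attempt and no reset: what is moved stays moved. The work goes in short steps, Python scripts to look and compute and a tool call to move; the robot and the scene stay as the last step left them, time stands still between calls to the robot, and variables do not carry over. Pictures are saved under pics/ and viewed, and the job is handed in when it is done.

Besides the shell and the picture viewer there is one more tool, called after "Request:" by a JSON object that holds its "name" and its "arguments", one argument or row to a line. play_rows: Moves the arm, as the interface text tells. Its arguments: {"type":"object","properties":{"commands":{"type":"array"},"squeeze":{"type":"number"}},"required":["commands"]}

```bash
mkdir -p pics; ls; python3 - <<'E'
from cell import manip
import cv2,numpy as np
print(manip.read_state())
for n in ("top","scene"):
    p,d=manip.camera(n); cv2.imwrite(f"pics/{n}0.png",p[:,:,::-1]); np.savez(f"{n}0.npz",p=p,d=d)
    print(n,{k:np.round(v,3).tolist() for k,v in manip.camera_info(n).items()})
print(manip.camera_info("wrist"))
E
```

```text
pics
{'clock': 0.0, 'joints': array([-1.39859890e+00,  3.00471412e-01,  1.52161841e+00, -4.00696430e-05,
        1.32071284e+00, -6.66105134e-02]), 'qd': array([ 1.24748305e-03,  1.65438514e-06, -8.80169646e-04,  5.77349319e-04,
       -3.25822485e-03, -1.15115568e-04]), 'effort': array([ 1.16898968e-04, -5.31804264e+01, -3.52738667e+01,  7.08943186e-02,
        2.44784314e-02, -5.78338904e-05]), 'eef_pos': array([ 130.0244422 , -534.07896532,  173.27039958]), 'eef_rot': array([-3.14038274e+00, -4.18149492e-05,  2.38817853e-01]), 'wrist_force': array([0.68447142, 0.07969869, 0.00294815]), 'moment': array([0.03910204, 0.06326211, 0.02902072]), 'finger_gap': 94.03301145379805}
top {'intrinsics': [[515.618, 0.0, 327.062], [0.0, 515.618, 238.043], [0.0, 0.0, 1.0]], 'camera_from_world': [[0.004, -1.0, 0.023, -85.0], [0.997, 0.005, 0.071, -540.753], [-0.071, 0.023, 0.997, -1125.287], [0.0, 0.0, 0.0, 1.0]]}
scene {'intrinsics': [[543.788, 0.0, 326.635], [0.0, 543.788, 249.012], [0.0, 0.0, 1.0]], 'camera_from_world': [[0.209, 0.978, -0.013, -31.726], [-0.761, 0.171, 0.626, 379.57], [0.614, -0.121, 0.78, -1548.203], [0.0, 0.0, 0.0, 1.0]]}
{'intrinsics': array([[384.64827002,   0.        , 317.65405536],
       [  0.        , 384.64827002, 241.52501505],
       [  0.        ,   0.        ,   1.        ]]), 'tool_from_camera': array([[-8.62740343e-04,  9.60098581e-01,  2.79660456e-01,
         8.13481717e+01],
       [ 9.99999595e-01,  8.99907395e-04, -4.50481626e-06,
         7.10486759e-01],
       [-2.55993580e-04,  2.79660339e-01, -9.60098969e-01,
        -2.10959326e+02],
       [ 0.00000000e+00,  0.00000000e+00,  0.00000000e+00,
         1.00000000e+00]])}
```

View pics/top0.png

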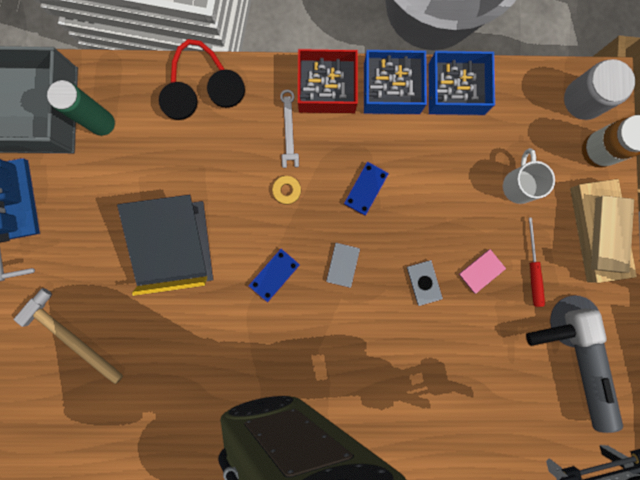

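View pics/scene0.png

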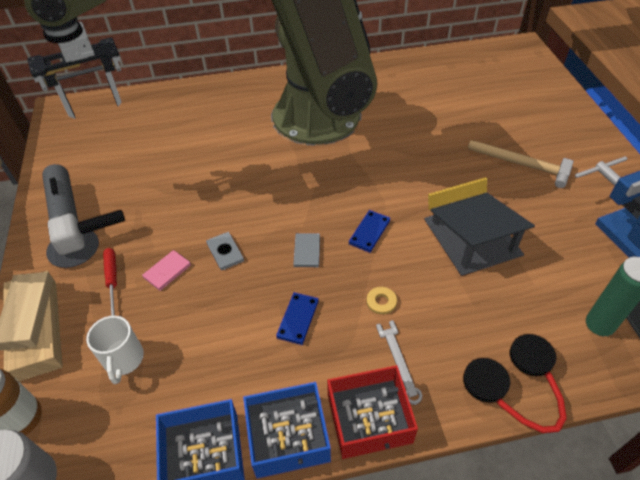

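Blue candidates in the top view: A (366,188) and B (273,275). Column grows with -y (the robot's right), so A is the one farthest right. Cover: (424,282), bare with a hole. Blank: (343,265). Pink look-alike: (482,271). I'll measure them and take one enlarged crop.

```bash
cat > h.py <<'E'
import numpy as np,cv2
from cell import manip
def w2p(info,P):
    P=np.atleast_2d(P);c=(info["camera_from_world"]@np.c_[P,np.ones(len(P))].T)[:3].T
    K=info["intrinsics"];return np.c_[K[0,2]+K[0,0]*c[:,0]/-c[:,2],K[1,2]-K[1,1]*c[:,1]/-c[:,2]]
def deproj(info,uv,d,M=None):
    K=info["intrinsics"];uv=np.atleast_2d(uv)
    x=(uv[:,0]-K[0,2])/K[0,0]*d;y=-(uv[:,1]-K[1,2])/K[1,1]*d
    c=np.c_[x,y,-d*np.ones(len(uv)),np.ones(len(uv))].T
    if M is None:M=np.linalg.inv(info["camera_from_world"])
    return (M@c)[:3].T
def onplane(info,uv,z,M=None):
    a=deproj(info,uv,1.,M);b=deproj(info,uv,1000.,M)
    t=(z-a[:,2])/(b[:,2]-a[:,2]);return a+t[:,None]*(b-a)
def rect(P):
    (c,s,a)=cv2.minAreaRect(P[:,:2].astype(np.float32))
    a=np.radians(a)
    if s[1]>s[0]: a+=np.pi/2; s=s[::-1]
    return np.round(c,1),np.round(s,1),round(float((a+np.pi/2)%np.pi-np.pi/2),3)
E
python3 - <<'E'
from h import *
z=np.load("top0.npz");p=z['p'];d=z['d'];info=manip.camera_info("top")
P=p.astype(int);R,G,B=P[...,0],P[...,1],P[...,2]
blue=(B>R+50)&(B>G+50); grey=(abs(R-B)<30)&(R>90)&(R<210)&(abs(R-G)<20)
dark=(R<110)&(abs(R-B)<30)
def comp(mask,seed,r=45):
    m=np.zeros_like(mask);u,v=seed;m[v-r:v+r,u-r:u+r]=mask[v-r:v+r,u-r:u+r]
    m=cv2.morphologyEx(m.astype(np.uint8),cv2.MORPH_OPEN,np.ones((3,3)))
    n,l,s,c=cv2.connectedComponentsWithStats(m);k=1+np.argmax(s[1:,4]);l=(l==k).astype(np.uint8)
    cs=cv2.findContours(l,0,1)[0];return max(cs,key=len)[:,0,:],l.astype(bool)
for n,m,s,h in (("A",blue,(366,188),14),("B",blue,(273,275),14),("cover",grey,(424,282),12),("blank",grey,(343,265),12)):
    c,l=comp(m,s)
    q=onplane(info,c.astype(float),h)
    vv,uu=np.nonzero(l);Z=deproj(info,np.c_[uu,vv].astype(float),d[l])
    print(n,rect(q),"z",np.median(Z[:,2]), "depthcentre",np.median(Z,0).round(1))
# shelf
vv,uu=np.mgrid[195:285,115:215];vv=vv.ravel();uu=uu.ravel()
W=deproj(info,np.c_[uu,vv].astype(float),d[vv,uu]); 
ok=(W[:,2]>40)&(W[:,2]<115)&(R[vv,uu]<90); Q=W[ok]
for _ in range(4):
    A=np.c_[Q[:,:2],np.ones(len(Q))];f=np.linalg.lstsq(A,Q[:,2],rcond=None)[0];r=Q[:,2]-A@f;Q=Q[abs(r)<4]
print("plane",f,np.degrees(np.arctan(np.hypot(*f[:2]))),"updir",np.degrees(np.arctan2(f[1],f[0])),len(Q),r.std())
print("top rect",rect(Q),Q[:,2].min(),Q[:,2].max())
Y=(R>150)&(G>120)&(B<90);ym=np.zeros_like(Y);ym[270:305,120:215]=Y[270:305,120:215]
v,u=np.nonzero(ym);yw=deproj(info,np.c_[u,v].astype(float),d[ym]);print("yellow",rect(yw),np.percentile(yw[:,2],[5,50,95]))
c=cv2.resize(p[150:310,230:450],None,fx=3.5,fy=3.5,interpolation=2);cv2.imwrite("pics/crop.png",c[:,:,::-1])
E
```

```text
A (array([ 655. , -169.9]), array([109.5,  54.6]), -0.502) z 14.044219280852644 depthcentre [ 653.1 -168.    14. ]
B (array([459.4,  35.1]), array([108.5,  54.8]), -0.703) z 13.689296799247359 depthcentre [458.8  35.   13.7]
cover (array([ 443.6, -300.6]), array([90.3, 56.6]), 0.278) z 11.752023436488912 depthcentre [ 444.4 -300.1   11.8]
blank (array([ 482.5, -117.9]), array([89.9, 57.1]), -0.232) z 11.719944937059154 depthcentre [ 481.7 -118.4   11.7]
plane [ 3.59197950e-01  5.15657797e-02 -1.28024350e+02] 19.944843080119533 updir 8.169457832105977 5643 1.80901662475407
top rect (array([526.1, 263. ]), array([176.2, 151. ]), 0.144) 41.73584009153774 108.8668556193229
yellow (array([428.4, 263.1]), array([177.5,   8.9]), -1.428) [72.10210152 75.68777107 79.52824142]
```

View pics/crop.png

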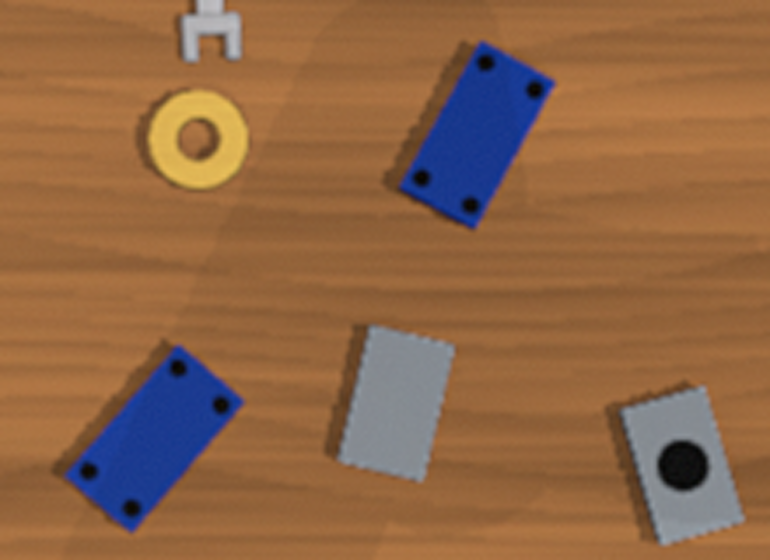

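A at crop (477,135) is a blue plate with four holes, the one farther right, so it's the base plate. The holed cover is at (683,465). The shelf's mid-line needs a tighter fit.

```bash
python3 - <<'E'
from h import *
z=np.load("top0.npz");p=z['p'];info=manip.camera_info("top")
psi=0.143;t=np.radians(20)
def T(o):
    cx=np.array([np.cos(psi)*np.cos(t),np.sin(psi)*np.cos(t),np.sin(t)]);cy=np.array([-np.sin(psi),np.cos(psi),0]);cz=np.cross(cx,cy)
    return np.c_[cx,cy,cz],np.array(o)
# edges via rays on plane
g=cv2.GaussianBlur(p,(3,3),0).astype(int);
R_,o=T([444,255,45])
def onshelf(uv):
    a=deproj(info,uv,1.);b=deproj(info,uv,1000.);n=R_[:,2];s=((o-a)@n)/((b-a)@n);return ((a+s[:,None]*(b-a))-o)@R_
print(onshelf(np.array([[118.,204],[190,195],[133,287],[203,280],[125,245.],[198,236]])).round(1))
c=[[0,75,0],[180,75,0],[180,-75,0],[0,-75,0],[0,75,35],[0,-75,35]]
px=w2p(info,np.array(c)@R_.T+o);k=5;im=cv2.resize(p[180:300,100:230],None,fx=k,fy=k,interpolation=2)[:,:,::-1].copy()
q=((px-[100,180]+.5)*k).astype(int)
for a,b in((0,1),(1,2),(2,3),(3,0),(4,5)):cv2.line(im,tuple(map(int,q[a])),tuple(map(int,q[b])),(0,0,255),1)
cv2.imwrite("pics/shelf.png",im)
E
```

```text
[[180.8  68.4  -0. ]
 [179.4 -78.6  -0. ]
 [ -0.7  79.   -0. ]
 [ -6.9 -70.   -0. ]
 [ 93.4  74.3  -0. ]
 [ 91.3 -78.1   0. ]]
```

View pics/shelf.png

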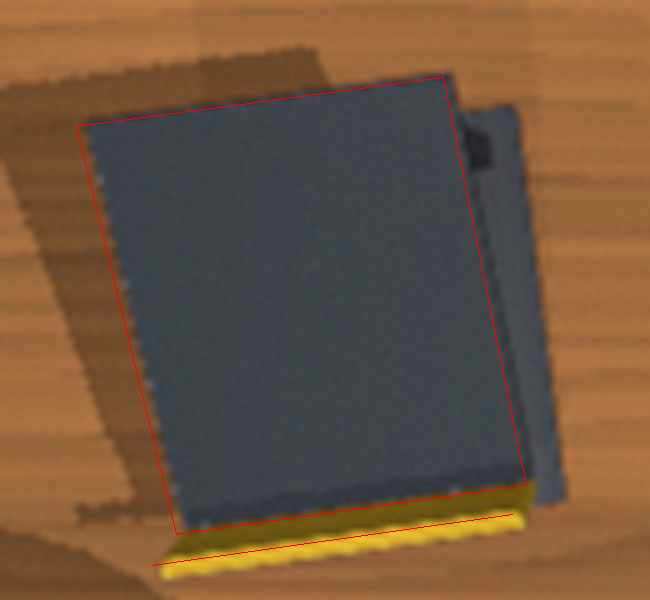

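```bash
cat >> h.py <<'E'
from scipy.spatial.transform import Rotation as Ro
psi=0.143
def shelfT():
    t=np.radians(20)
    cx=np.array([np.cos(psi)*np.cos(t),np.sin(psi)*np.cos(t),np.sin(t)]);cy=np.array([-np.sin(psi),np.cos(psi),0])
    return np.c_[cx,cy,np.cross(cx,cy)],np.array([445,252.5,45.])
def go(pos,Rt,st=None):
    st=st or manip.read_state();R=Ro.from_euler('xyz',st['eef_rot'])
    print("t",round(st['clock'],2),"pos",st['eef_pos'].round(1),"rpy",st['eef_rot'].round(3),"gap",round(st['finger_gap'],1),"F",st['wrist_force'].round(1))
    print("shift tool m",(R.inv().apply(np.array(pos)-st['eef_pos'])/1000).round(4),"turn deg",np.degrees((R.inv()*Rt).as_rotvec()).round(2))
def down(yaw): return Ro.from_euler('xyz',[np.pi,0,yaw])
def shelfR():
    S,o=shelfT();return Ro.from_matrix(S@np.diag([1,-1,-1]))
def sp(x,y,z):
    S,o=shelfT();return S@np.array([x,y,z])+o
E
python3 -c "
from h import *
go([655,-170,120],down(-.502))
print(shelfR().as_euler('xyz'),sp(58,0,30))"
```

```text
t 0.1 pos [ 130.  -534.1  173.4] rpy [-3.141 -0.     0.239] gap 94.2 F [ 0.5 -0.3  1.6]
shift tool m [ 0.5962 -0.2296  0.0536] turn deg [-6.000e-02  2.000e-02  4.244e+01]
[ 3.14159265 -0.34906585  0.143     ] [488.78999011 258.8050043   93.02794694]
```

Request:
{"name": "play_rows", "arguments": {
  "commands": [
    {"x":0.04,"y":-0.0155,"grip":1},
    {"x":0.04,"y":-0.0155},
    {"x":0.04,"y":-0.0155},
    {"x":0.04,"y":-0.0155},
    {"x":0.04,"y":-0.0155},
    {"x":0.04,"y":-0.0155},
    {"x":0.04,"y":-0.0155},
    {"x":0.04,"y":-0.0155},
    {"x":0.04,"y":-0.0155},
    {"x":0.04,"y":-0.0155},
    {"x":0.04,"y":-0.0155},
    {"x":0.04,"y":-0.0155},
    {"x":0.04,"y":-0.0155},
    {"x":0.04,"y":-0.0155},
    {"x":0.036,"y":-0.0126},
    {"wz":10},
    {"wz":10},
    {"wz":10},
    {"wz":10},
    {"wz":2.4}
  ]
}}

```text
$.commands[0]: bad value
```

```bash
python3 - <<'E'
from h import *
st=manip.read_state();p,d=manip.camera("wrist");cv2.imwrite("pics/w1.png",p[:,:,::-1])
info=manip.camera_info("wrist")
M=np.eye(4);M[:3,:3]=Ro.from_euler('xyz',st['eef_rot']).as_matrix();M[:3,3]=st['eef_pos'];M=M@info["tool_from_camera"]
P=p.astype(int);m=((P[...,2]>P[...,0]+50)&(P[...,2]>P[...,1]+50)).astype(np.uint8)
n,l,s,c=cv2.connectedComponentsWithStats(m);k=1+np.argmax(s[1:,4]);print(s[k])
cs=max(cv2.findContours((l==k).astype(np.uint8),0,1)[0],key=len)[:,0,:].astype(float)
print(rect(onplane(info,cs,14,M)));go([655,-170,25],down(-.502))
E
```

```text
[633  93   7  24  75]
(array([ 298.3, -791.4]), array([19.4,  5.3]), 0.467)
t 0.15 pos [ 130.  -534.2  173.4] rpy [-3.141 -0.     0.239] gap 94.2 F [ 0.5 -0.3 -0. ]
shift tool m [ 0.5962 -0.2296  0.1487] turn deg [-5.000e-02  2.000e-02  4.244e+01]
```

View pics/w1.png

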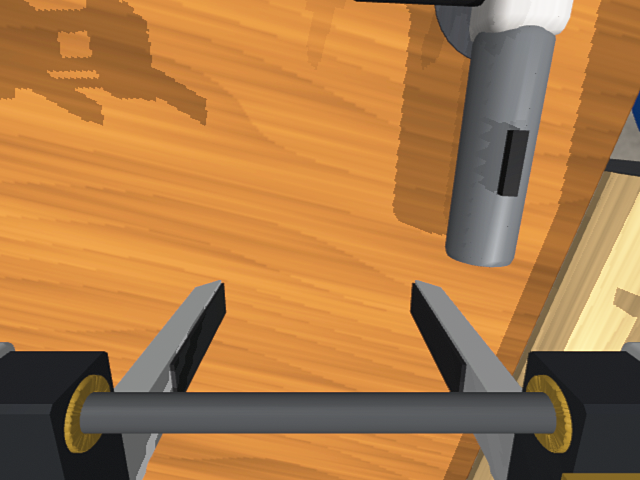

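The wrist view shows only the power tool at (500,150), since the arm didn't move: the call was refused, probably because rows must be complete. I'll resend with full rows.

Request:
{"name": "play_rows", "arguments": {
  "commands": [
    {"x":0.04,"y":-0.0155,"z":0,"wx":0,"wy":0,"wz":0,"grip":1},
    {"x":0.04,"y":-0.0155,"z":0,"wx":0,"wy":0,"wz":0,"grip":1},
    {"x":0.04,"y":-0.0155,"z":0,"wx":0,"wy":0,"wz":0,"grip":1},
    {"x":0.04,"y":-0.0155,"z":0,"wx":0,"wy":0,"wz":0,"grip":1},
    {"x":0.04,"y":-0.0155,"z":0,"wx":0,"wy":0,"wz":0,"grip":1},
    {"x":0.04,"y":-0.0155,"z":0,"wx":0,"wy":0,"wz":0,"grip":1},
    {"x":0.04,"y":-0.0155,"z":0,"wx":0,"wy":0,"wz":0,"grip":1},
    {"x":0.04,"y":-0.0155,"z":0,"wx":0,"wy":0,"wz":0,"grip":1},
    {"x":0.04,"y":-0.0155,"z":0,"wx":0,"wy":0,"wz":0,"grip":1},
    {"x":0.04,"y":-0.0155,"z":0,"wx":0,"wy":0,"wz":0,"grip":1},
    {"x":0.04,"y":-0.0155,"z":0,"wx":0,"wy":0,"wz":0,"grip":1},
    {"x":0.04,"y":-0.0155,"z":0,"wx":0,"wy":0,"wz":0,"grip":1},
    {"x":0.04,"y":-0.0155,"z":0,"wx":0,"wy":0,"wz":0,"grip":1},
    {"x":0.04,"y":-0.0155,"z":0,"wx":0,"wy":0,"wz":0,"grip":1},
    {"x":0.036,"y":-0.0126,"z":0,"wx":0,"wy":0,"wz":0,"grip":1},
    {"x":0,"y":0,"z":0,"wx":0,"wy":0,"wz":10,"grip":1},
    {"x":0,"y":0,"z":0,"wx":0,"wy":0,"wz":10,"grip":1},
    {"x":0,"y":0,"z":0,"wx":0,"wy":0,"wz":10,"grip":1},
    {"x":0,"y":0,"z":0,"wx":0,"wy":0,"wz":10,"grip":1},
    {"x":0,"y":0,"z":0,"wx":0,"wy":0,"wz":2.4,"grip":1}
  ],
  "squeeze": 30
}}

```text
clock: 2.65
eef_pos: [654.7, -170.3, 173.4]
eef_rot: [3.141, 0.001, -0.505]
wrist_force: [0.5, -0.3, -0.1]
finger_gap: 94.1
```

```bash
cat > wl.py <<'E'
from h import *
import sys
def look(name,kind,h):
    st=manip.read_state();p,d=manip.camera("wrist");cv2.imwrite(f"pics/{name}.png",p[:,:,::-1])
    info=manip.camera_info("wrist")
    M=np.eye(4);M[:3,:3]=Ro.from_euler('xyz',st['eef_rot']).as_matrix();M[:3,3]=st['eef_pos'];M=M@info["tool_from_camera"]
    P=p.astype(int)
    if kind=="blue": m=((P[...,2]>P[...,0]+50)&(P[...,2]>P[...,1]+50))
    else:
        m=(abs(P[...,2]-P[...,0])<30)&(P[...,0]>90)
    m=m.astype(np.uint8);m[380:]=0
    n,l,s,c=cv2.connectedComponentsWithStats(m)
    for k in np.argsort(-s[1:,4])[:3]+1:
        cs=max(cv2.findContours((l==k).astype(np.uint8),0,1)[0],key=len)[:,0,:].astype(float)
        print(s[k].tolist(),rect(onplane(info,cs,h,M)))
E
python3 - <<'E'
from wl import *
look("w2","blue",14);go([655,-170,25],down(-.502))
E
```

```text
[288, 159, 59, 110, 5751] (array([ 654.9, -170.9]), array([109.5,  55.4]), -0.502)
[178, 0, 120, 50, 2780] (array([ 834.5, -193.1]), array([100.8,  37.7]), 1.066)
t 2.7 pos [ 654.7 -170.3  173.4] rpy [ 3.141e+00  1.000e-03 -5.050e-01] gap 93.7 F [ 0.4 -0.6 -0.6]
shift tool m [ 0.0002 -0.0004  0.1484] turn deg [ 0.01  0.04 -0.17]
```

View pics/w2.png

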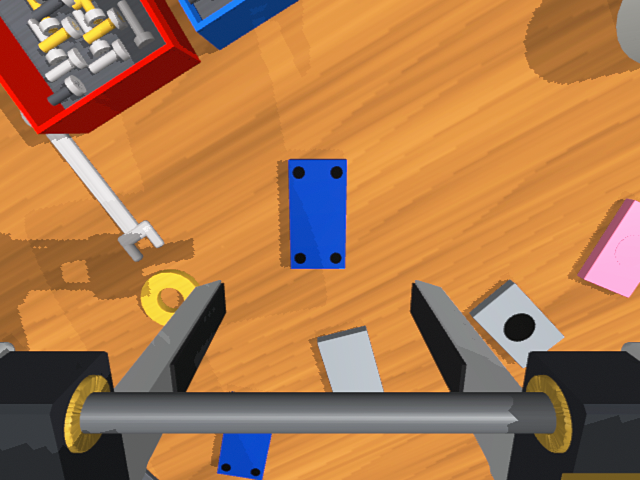

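Wrist view: the base plate at (318,213) is aligned and centred, and its pose agrees with the top view within 1 mm. Next: descend, grip, lift.

Request:
{"name": "play_rows", "arguments": {
  "commands": [
    {"x":0,"y":0,"z":0.05,"wx":0,"wy":0,"wz":0,"grip":1},
    {"x":0,"y":0,"z":0.05,"wx":0,"wy":0,"wz":0,"grip":1},
    {"x":0,"y":0,"z":0.045,"wx":0,"wy":0,"wz":0,"grip":1},
    {"x":0,"y":0,"z":0.015,"wx":0,"wy":0,"wz":0,"grip":1},
    {"x":0,"y":0,"z":0.0085,"wx":0,"wy":0,"wz":0,"grip":1},
    {"x":0,"y":0,"z":0,"wx":0,"wy":0,"wz":0,"grip":1},
    {"x":0,"y":0,"z":0,"wx":0,"wy":0,"wz":0,"grip":0.4},
    {"x":0,"y":0,"z":0,"wx":0,"wy":0,"wz":0,"grip":0.4},
    {"x":0,"y":0,"z":0,"wx":0,"wy":0,"wz":0,"grip":0.4},
    {"x":0,"y":0,"z":0,"wx":0,"wy":0,"wz":0,"grip":0.4},
    {"x":0,"y":0,"z":0,"wx":0,"wy":0,"wz":0,"grip":0.4},
    {"x":0,"y":0,"z":0,"wx":0,"wy":0,"wz":0,"grip":0.4}
  ],
  "squeeze": 30
}}

```text
clock: 4.2
eef_pos: [654.9, -170.3, 5.3]
eef_rot: [-3.142, 0.0, -0.501]
wrist_force: [-0.1, 0.4, 0.2]
finger_gap: 38.7
```

The gap reads 38.7 mm, below the plate's 56 mm width. I'll look before doing anything else.

```bash
python3 - <<'E'
from wl import *
look("w3","blue",14)
p,d=manip.camera("scene");c=cv2.resize(p[200:420,200:420],None,fx=2.7,fy=2.7);cv2.imwrite("pics/s3.png",c[:,:,::-1])
E
```

```text
[265, 181, 105, 184, 15917] (array([ 655.5, -171.2]), array([110. ,  55.7]), -0.502)
```

View pics/w3.png

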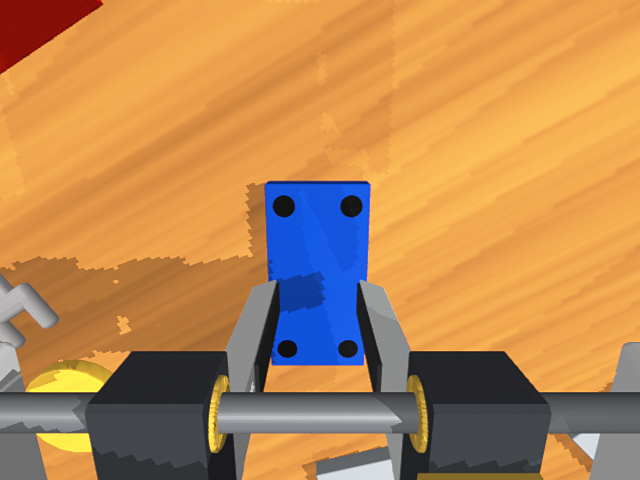

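View pics/s3.png

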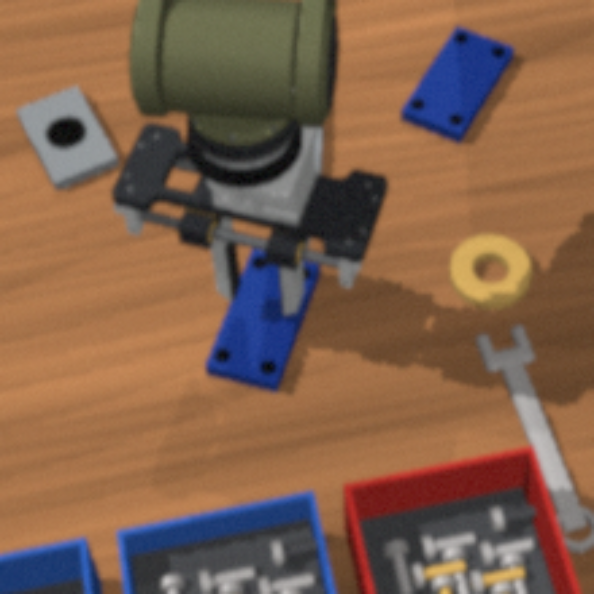

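The plate at (318,270) hasn't moved, and the fingertips at (275,285)/(362,285) appear to hover above it. I'll measure the tips' true position by depth.

```bash
python3 - <<'E'
from wl import *
st=manip.read_state();p,d=manip.camera("wrist");info=manip.camera_info("wrist")
M=info["tool_from_camera"]
for uv in ([[270,283],[272,287],[275,283],[264,287],[262,292],[367,283],[370,287],[375,287],[380,292],[300,270],[272,310],[268,340],[150,200]]):
    q=np.array([uv],float);print(uv,p[uv[1],uv[0]],d[uv[1],uv[0]],deproj(info,q,d[uv[1],uv[0]],M).round(1))
print(st['finger_gap'])
t=np.linalg.inv(M)@np.array([[0,28,0,1],[0,-28,0,1],[0,19,0,1],[0,19,-19,1]]).T
K=info['intrinsics'];print(np.c_[K[0,2]+K[0,0]*t[0]/-t[2],K[1,2]-K[1,1]*t[1]/-t[2]])
cv2.imwrite("pics/w3c.png",cv2.resize(p[170:400,200:440],None,fx=2.5,fy=2.5)[:,:,::-1])
E
```

```text
[270, 283] [143 144 140] 188.76175 [[  9.6 -22.7 -35.4]]
[272, 287] [141 141 141] 182.42819 [[ 10.2 -21.  -41.8]]
[275, 283] [143 144 142] 187.3953 [[ 10.1 -20.1 -36.7]]
[264, 287] [139 140 139] 182.44485 [[ 10.2 -24.8 -41.8]]
[262, 292] [140 140 140] 176.88966 [[ 10.2 -24.9 -47.6]]
[367, 283] [154 157 158] 188.51204 [[  9.7  24.9 -35.6]]
[370, 287] [154 156 157] 183.26402 [[  9.8  25.6 -41.1]]
[375, 287] [153 156 158] 184.09807 [[  9.5  28.1 -40.3]]
[380, 292] [154 156 157] 178.2267 [[  9.6  29.6 -46.4]]
[300, 270] [ 22  85 221] 215.54901 [[ 6.3 -9.2 -8.4]]
[272, 310] [28 27 28] 163.53528 [[  8.2 -18.8 -62.1]]
[268, 340] [25 25 25] 146.96288 [[  4.7 -18.3 -80.3]]
[150, 200] [231 154  75] 217.8132 [[ 43.7 -94.2   4.8]]
37.76717529308924
[[364.26309447 275.05393408]
 [268.71059878 275.15213393]
 [348.90754236 275.06971507]
 [351.68092886 287.8765716 ]]
```

View pics/w3c.png

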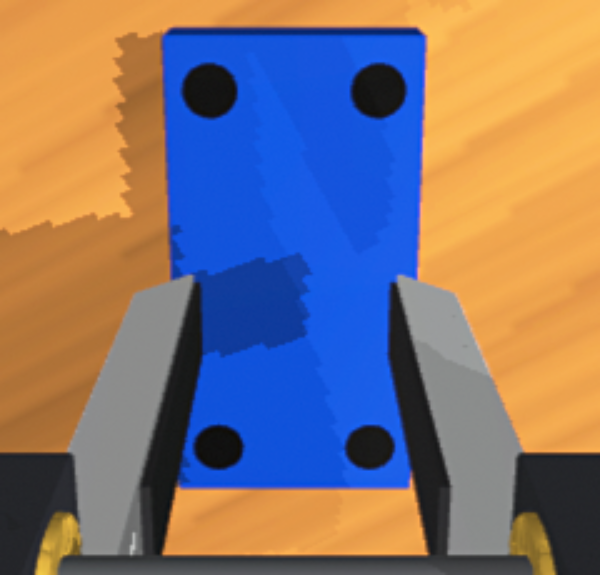

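```bash
python3 - <<'E'
from wl import *
p,d=manip.camera("scene");info=manip.camera_info("scene");st=manip.read_state();R=Ro.from_euler('xyz',st['eef_rot'])
cv2.imwrite("pics/s4.png",cv2.resize(p[270:350,260:340],None,fx=7,fy=7,interpolation=0)[:,:,::-1])
for v in range(296,322,2):
  for u in (284,287,304,306,308,310):
    if d[v,u]:
      w=deproj(info,np.array([[u,v]],float),d[v,u])[0];q=R.inv().apply(w-st['eef_pos'])
      if w[2]>17: print(u,v,w.round(0),q.round(0))
for off in (0,-10,-20,-30): print(off,w2p(info,R.apply([[0,19,off],[0,-19,off]])+st['eef_pos']).round(0).tolist())
E
```

```text
284 296 [ 652. -190.   93.] [  7.  19. -88.]
287 296 [ 640. -184.   74.] [ -6.  19. -69.]
304 296 [ 699. -157.  150.] [  32.  -33. -145.]
306 296 [ 702. -154.  154.] [  33.  -37. -148.]
308 296 [ 702. -150.  153.] [  32.  -40. -148.]
310 296 [ 700. -146.  149.] [  28.  -43. -144.]
284 298 [ 651. -191.   84.] [  6.  20. -79.]
287 298 [ 639. -184.   66.] [ -7.  20. -60.]
304 298 [ 696. -157.  140.] [  30.  -32. -135.]
306 298 [ 701. -154.  146.] [  32.  -36. -140.]
308 298 [ 702. -150.  147.] [  32.  -40. -141.]
310 298 [ 668. -142.   94.] [ -2. -31. -89.]
284 300 [ 652. -191.   79.] [  8.  20. -74.]
287 300 [ 641. -185.   61.] [ -5.  19. -56.]
304 300 [ 673. -154.   98.] [  8. -22. -93.]
306 300 [ 677. -151.  103.] [ 10. -27. -97.]
308 300 [ 700. -150.  137.] [  30.  -39. -132.]
310 300 [ 669. -142.   89.] [ -1. -31. -84.]
284 302 [ 651. -192.   72.] [  7.  20. -66.]
287 302 [ 644. -185.   59.] [ -2.  18. -53.]
304 302 [ 672. -155.   91.] [  8. -22. -85.]
306 302 [ 676. -151.   94.] [  9. -27. -89.]
308 302 [ 676. -147.   93.] [  7. -30. -88.]
310 302 [ 668. -143.   81.] [ -1. -31. -7
[... 844 characters left out ...]
 8.  22. -38.]
304 310 [ 671. -156.   61.] [  8. -21. -55.]
306 310 [ 673. -152.   62.] [  7. -25. -56.]
308 310 [ 676. -149.   66.] [  8. -29. -61.]
310 310 [ 671. -144.   56.] [  2. -31. -51.]
304 312 [ 671. -156.   53.] [  7. -20. -47.]
306 312 [ 673. -153.   55.] [  8. -24. -50.]
308 312 [ 674. -149.   56.] [  7. -28. -50.]
310 312 [ 669. -144.   46.] [  0. -30. -41.]
304 314 [ 670. -156.   44.] [  7. -20. -39.]
306 314 [ 673. -153.   48.] [  8. -24. -42.]
308 314 [ 675. -149.   50.] [  8. -28. -45.]
306 316 [ 672. -153.   39.] [  7. -24. -34.]
0 [[288.0, 317.0], [306.0, 321.0]]
-10 [[288.0, 314.0], [305.0, 319.0]]
-20 [[288.0, 312.0], [305.0, 316.0]]
-30 [[287.0, 309.0], [305.0, 314.0]]
```

View pics/s4.png

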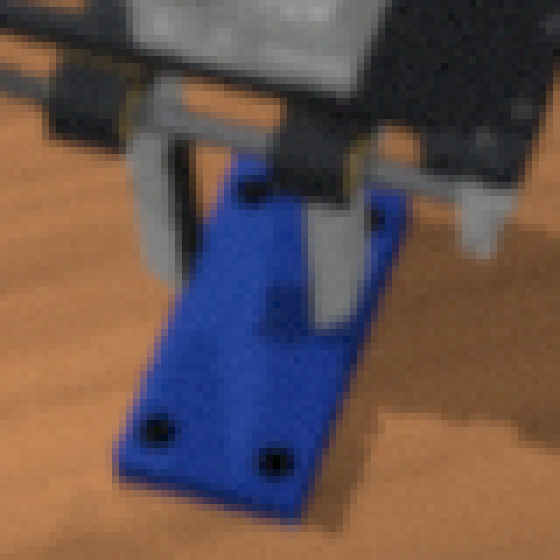

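Both cameras agree that the real fingertips sit about 33 mm behind the reported TCP, so the stated tool length doesn't hold. I'll account for this offset: open, then descend a further ~33 mm in stages, watching the force.

Request:
{"name": "play_rows", "arguments": {
  "commands": [
    {"x":0,"y":0,"z":0,"wx":0,"wy":0,"wz":0,"grip":1},
    {"x":0,"y":0,"z":0,"wx":0,"wy":0,"wz":0,"grip":1},
    {"x":0,"y":0,"z":0,"wx":0,"wy":0,"wz":0,"grip":1},
    {"x":0,"y":0,"z":0,"wx":0,"wy":0,"wz":0,"grip":1},
    {"x":0,"y":0,"z":0,"wx":0,"wy":0,"wz":0,"grip":1},
    {"x":0,"y":0,"z":0.015,"wx":0,"wy":0,"wz":0,"grip":1},
    {"x":0,"y":0,"z":0.01,"wx":0,"wy":0,"wz":0,"grip":1},
    {"x":0,"y":0,"z":0,"wx":0,"wy":0,"wz":0,"grip":1}
  ]
}}

```text
clock: 5.4
eef_pos: [654.1, -170.1, -21.3]
eef_rot: [3.141, 0.002, -0.501]
wrist_force: [0.0, 0.7, -0.4]
finger_gap: 93.7
```

```bash
python3 - <<'E'
from wl import *
st=manip.read_state();p,d=manip.camera("wrist");info=manip.camera_info("wrist");M=info["tool_from_camera"]
P=p.astype(int);vv,uu=np.mgrid[255:300,170:470];vv=vv.ravel();uu=uu.ravel()
Q=deproj(info,np.c_[uu,vv].astype(float),d[vv,uu],M);g=(abs(Q[:,0]-9.5)<1.5)&(abs(Q[:,1])<62)&(abs(P[vv,uu,0]-P[vv,uu,2])<25)
print("tips z max",np.sort(Q[g][:,2])[-8:].round(1)); L=Q[g&(Q[:,1]<0)];R=Q[g&(Q[:,1]>0)];print(L[:,1].max(),R[:,1].min(),L[:,2].max(),R[:,2].max())
print(st['eef_pos'],st['wrist_force'],st['finger_gap'])
cv2.imwrite("pics/w5.png",p[:,:,::-1])
E
```

```text
tips z max [-32.3 -32.3 -32.1 -32.  -32.  -32.  -22.1 -21.4]
-27.586680925443297 30.14656610025539 -32.02755740151159 -21.373627728441306
[ 654.0781645  -170.08669302  -21.2799033 ] [ 0.03794581  0.71424928 -0.36525386] 93.74776286429281
```

View pics/w5.png

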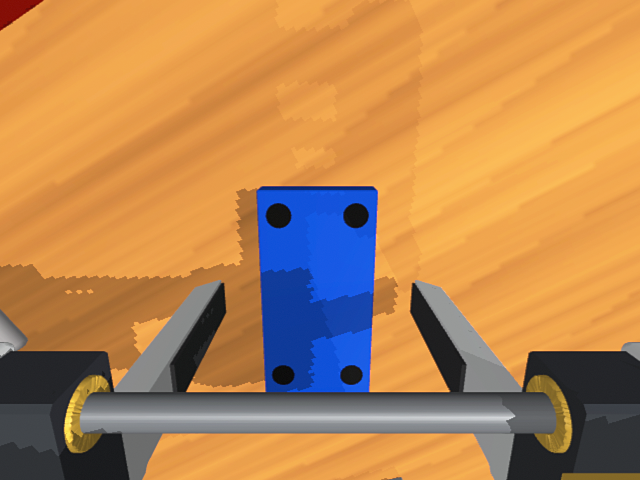

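Tips are at tool z ≈ -32, straddling the plate, which now lies between the pads at (318,285). Going 6.5 mm lower and gripping.

Request:
{"name": "play_rows", "arguments": {
  "commands": [
    {"x":0,"y":0,"z":0.0065,"wx":0,"wy":0,"wz":0,"grip":1},
    {"x":0,"y":0,"z":0,"wx":0,"wy":0,"wz":0,"grip":0.4},
    {"x":0,"y":0,"z":0,"wx":0,"wy":0,"wz":0,"grip":0.4},
    {"x":0,"y":0,"z":0,"wx":0,"wy":0,"wz":0,"grip":0.4},
    {"x":0,"y":0,"z":0,"wx":0,"wy":0,"wz":0,"grip":0.4},
    {"x":0,"y":0,"z":0,"wx":0,"wy":0,"wz":0,"grip":0.4}
  ],
  "squeeze": 35
}}

```text
clock: 6.2
eef_pos: [654.9, -170.4, -26.0]
eef_rot: [-3.142, -0.0, -0.501]
wrist_force: [0.2, 0.2, 0.4]
finger_gap: 55.5
```

Gripped at 55.5 mm. Lifting.

Request:
{"name": "play_rows", "arguments": {
  "commands": [
    {"x":0,"y":0,"z":-0.03,"wx":0,"wy":0,"wz":0,"grip":0.4},
    {"x":0,"y":0,"z":-0.05,"wx":0,"wy":0,"wz":0,"grip":0.4},
    {"x":0,"y":0,"z":-0.05,"wx":0,"wy":0,"wz":0,"grip":0.4},
    {"x":0,"y":0,"z":-0.05,"wx":0,"wy":0,"wz":0,"grip":0.4},
    {"x":0,"y":0,"z":0,"wx":0,"wy":0,"wz":0,"grip":0.4}
  ]
}}

```text
clock: 6.82
eef_pos: [656.3, -170.8, 158.1]
eef_rot: [-3.14, -0.007, -0.501]
wrist_force: [-0.9, 0.3, -3.4]
finger_gap: 55.7
```

```bash
python3 - <<'E'
from wl import *
look("w6","blue",14)
go(sp(60,0,60),shelfR())
st=manip.read_state();print(sp(60,0,60))
E
```

```text
[256, 190, 124, 190, 20717] (array([ 592.8, -136.7]), array([202.4, 115.9]), -0.502)
[175, 0, 121, 50, 2940] (array([ 834.2, -192.1]), array([98. , 36.4]), 1.069)
t 6.88 pos [ 655.2 -170.4  154.8] rpy [-3.141e+00 -2.000e-03 -5.010e-01] gap 55.2 F [ 0.1  0.1 -3. ]
shift tool m [-0.359  -0.2914  0.0323] turn deg [  6.46  19.18 -36.53]
[480.4943189  257.61057054 121.90276585]
```

View pics/w6.png

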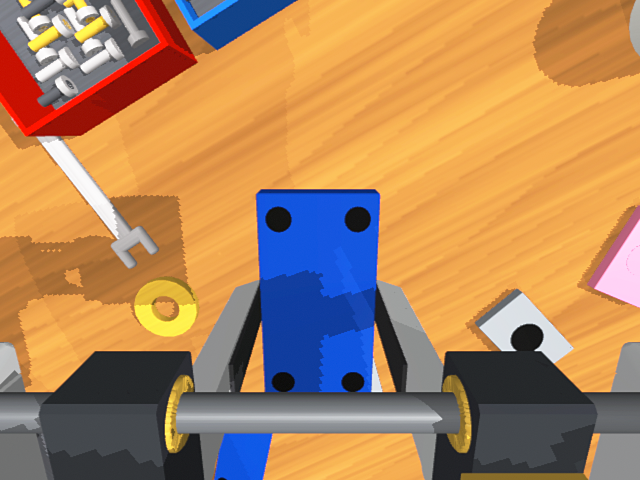

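The plate is held level at (318,290). Moving over the shelf.

Request:
{"name": "play_rows", "arguments": {
  "commands": [
    {"x":-0.036,"y":-0.029,"z":0.003,"wx":0,"wy":0,"wz":0,"grip":0.4},
    {"x":-0.036,"y":-0.029,"z":0.003,"wx":0,"wy":0,"wz":0,"grip":0.4},
    {"x":-0.036,"y":-0.029,"z":0.003,"wx":0,"wy":0,"wz":0,"grip":0.4},
    {"x":-0.036,"y":-0.029,"z":0.003,"wx":0,"wy":0,"wz":0,"grip":0.4},
    {"x":-0.036,"y":-0.029,"z":0.003,"wx":0,"wy":0,"wz":0,"grip":0.4},
    {"x":-0.036,"y":-0.029,"z":0.003,"wx":0,"wy":0,"wz":0,"grip":0.4},
    {"x":-0.036,"y":-0.029,"z":0.003,"wx":0,"wy":0,"wz":0,"grip":0.4},
    {"x":-0.036,"y":-0.029,"z":0.003,"wx":0,"wy":0,"wz":0,"grip":0.4},
    {"x":-0.036,"y":-0.029,"z":0.003,"wx":0,"wy":0,"wz":0,"grip":0.4},
    {"x":-0.036,"y":-0.03,"z":0.003,"wx":0,"wy":0,"wz":0,"grip":0.4},
    {"x":0,"y":0,"z":0,"wx":1.6,"wy":4.8,"wz":-9.1,"grip":0.4},
    {"x":0,"y":0,"z":0,"wx":1.6,"wy":4.8,"wz":-9.1,"grip":0.4},
    {"x":0,"y":0,"z":0,"wx":1.6,"wy":4.8,"wz":-9.1,"grip":0.4},
    {"x":0,"y":0,"z":0,"wx":1.6,"wy":4.8,"wz":-9.1,"grip":0.4},
    {"x":0,"y":0,"z":0,"wx":0,"wy":0,"wz":0,"grip":0.4}
  ]
}}

```text
clock: 8.75
eef_pos: [477.2, 257.1, 121.8]
eef_rot: [3.141, -0.343, 0.14]
wrist_force: [0.9, 0.2, -3.1]
finger_gap: 55.5
```

```bash
cat > sh.py <<'E'
from wl import *
def shelfstate():
    st=manip.read_state();S,o=shelfT();print("TCP in shelf",(S.T@(st['eef_pos']-o)).round(1),"F shelf",(S.T@st['wrist_force']).round(1))
E
python3 - <<'E'
from sh import *
shelfstate(); go(sp(60,0,-10),shelfR())
st=manip.read_state();p,d=manip.camera("wrist");cv2.imwrite("pics/w7.png",p[:,:,::-1])
E
```

```text
TCP in shelf [56.8  0.  61.1] F shelf [-0.2  0.  -3.2]
t 8.75 pos [477.2 257.1 121.8] rpy [ 3.141 -0.343  0.14 ] gap 55.5 F [ 0.9  0.2 -3.1]
shift tool m [ 0.0036 -0.0001  0.0711] turn deg [ 0.09  0.33 -0.14]
```

View pics/w7.png

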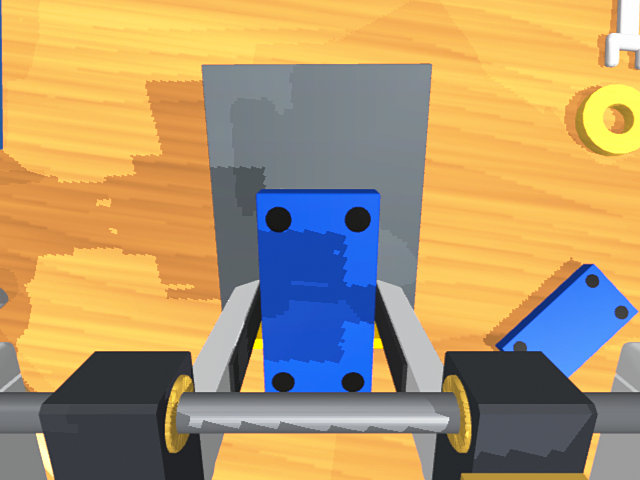

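```bash
python3 - <<'E'
from sh import *
st=manip.read_state();p,d=manip.camera("wrist");info=manip.camera_info("wrist")
M=np.eye(4);M[:3,:3]=Ro.from_euler('xyz',st['eef_rot']).as_matrix();M[:3,3]=st['eef_pos'];M=M@info["tool_from_camera"]
S,o=shelfT()
for uv in ((205,68),(428,68),(215,200),(423,180),(320,70),(320,100),(320,150),(230,343),(255,343),(382,343),(255,347),(256,340)):
    print(uv,p[uv[1],uv[0]],((deproj(info,np.array([uv],float),d[uv[1],uv[0]],M)-o)@S).round(1))
E
```

```text
(205, 68) [117 133 144] [[177.8  71.7   0.2]]
(428, 68) [130 142 146] [[ 1.77e+02 -7.33e+01  1.00e-01]]
(215, 200) [ 91  98 104] [[91.2 72.2  0.6]]
(423, 180) [185 138 106] [[104.2 -75.6  -1.2]]
(320, 70) [123 133 138] [[140.6  -0.7 272. ]]
(320, 100) [121 131 136] [[157.8  -2.9   0.5]]
(320, 150) [121 129 136] [[125.4  -2.8  -0.4]]
(230, 343) [192 195 196] [[ 67.9  30.4 152.2]]
(255, 343) [255 255   0] [[-3.2 43.3 35.3]]
(382, 343) [113  86  24] [[ 51.7 -28.  126.5]]
(255, 347) [255 255   0] [[-6.9 43.6 34.5]]
(256, 340) [255 241   0] [[-1.1 42.6 34.9]]
```

Shelf pose confirmed by the wrist view to about 2 mm. Lowering with ~6 mm clearance to the stop.

Request:
{"name": "play_rows", "arguments": {
  "commands": [
    {"x":0.004,"y":0,"z":0,"wx":0,"wy":0.3,"wz":0,"grip":0.4},
    {"x":0,"y":0,"z":0.03,"wx":0,"wy":0,"wz":0,"grip":0.4},
    {"x":0,"y":0,"z":0.03,"wx":0,"wy":0,"wz":0,"grip":0.4},
    {"x":0,"y":0,"z":0.015,"wx":0,"wy":0,"wz":0,"grip":0.4},
    {"x":0,"y":0,"z":0,"wx":0,"wy":0,"wz":0,"grip":0.4},
    {"x":0,"y":0,"z":0,"wx":0,"wy":0,"wz":0,"grip":0.4}
  ]
}}

```text
clock: 9.6
eef_pos: [508.7, 262.3, 55.8]
eef_rot: [-3.141, -0.353, 0.14]
wrist_force: [0.1, -0.5, -3.7]
finger_gap: 55.5
```

```bash
python3 - <<'E'
from sh import *
shelfstate(); go(sp(59,-.5,-26),shelfR())
E
```

```text
TCP in shelf [ 64.2   0.6 -11.9] F shelf [-1.3 -0.5 -3.5]
t 9.6 pos [508.7 262.3  55.8] rpy [-3.141 -0.353  0.14 ] gap 55.5 F [ 0.1 -0.5 -3.7]
shift tool m [-0.0053  0.0011  0.0141] turn deg [ 0.01 -0.25 -0.16]
```

Request:
{"name": "play_rows", "arguments": {
  "commands": [
    {"x":-0.004,"y":0.001,"z":0.007,"wx":0,"wy":0,"wz":0,"grip":0.4},
    {"x":0,"y":0,"z":0.004,"wx":0,"wy":0,"wz":0,"grip":0.4},
    {"x":0,"y":0,"z":0,"wx":0,"wy":0,"wz":0,"grip":0.4},
    {"x":0,"y":0,"z":0,"wx":0,"wy":0,"wz":0,"grip":0.4}
  ]
}}

```text
clock: 10.1
eef_pos: [508.6, 261.1, 43.3]
eef_rot: [-3.141, -0.353, 0.141]
wrist_force: [0.1, 0.0, -3.5]
finger_gap: 55.4
```

```bash
python3 - <<'E'
from sh import *
shelfstate(); go(sp(59,-.5,-26),shelfR())
E
```

```text
TCP in shelf [ 59.7  -0.5 -23.6] F shelf [-1.1 -0.  -3.4]
t 10.1 pos [508.6 261.1  43.3] rpy [-3.141 -0.353  0.141] gap 55.4 F [ 0.1  0.  -3.5]
shift tool m [-0.0007 -0.      0.0024] turn deg [ 0.03 -0.21 -0.13]
```

Still free of the shelf. Creeping down 1 mm at a time, then sliding toward the stop.

Request:
{"name": "play_rows", "arguments": {
  "commands": [
    {"x":0,"y":0,"z":0.001,"wx":0,"wy":0,"wz":0,"grip":0.4},
    {"x":0,"y":0,"z":0.001,"wx":0,"wy":0,"wz":0,"grip":0.4},
    {"x":0,"y":0,"z":0,"wx":0,"wy":0,"wz":0,"grip":0.4},
    {"x":0,"y":0,"z":0,"wx":0,"wy":0,"wz":0,"grip":0.4}
  ]
}}

```text
clock: 10.6
eef_pos: [509.2, 261.2, 41.3]
eef_rot: [-3.141, -0.353, 0.141]
wrist_force: [-0.2, 0.6, -3.3]
finger_gap: 55.6
```

```bash
python3 - <<'E'
from sh import *
shelfstate()
E
```

```text
TCP in shelf [ 59.6  -0.6 -25.7] F shelf [-1.2  0.6 -3.1]
```

Request:
{"name": "play_rows", "arguments": {
  "commands": [
    {"x":0,"y":0,"z":0.001,"wx":0,"wy":0,"wz":0,"grip":0.4},
    {"x":0,"y":0,"z":0,"wx":0,"wy":0,"wz":0,"grip":0.4},
    {"x":0,"y":0,"z":0,"wx":0,"wy":0,"wz":0,"grip":0.4}
  ]
}}

```text
clock: 10.98
eef_pos: [509.3, 261.2, 41.1]
eef_rot: [-3.141, -0.353, 0.14]
wrist_force: [-11.0, -4.3, 12.8]
finger_gap: 55.5
```

```bash
python3 - <<'E'
from sh import *
shelfstate()
E
```

```text
TCP in shelf [ 59.7  -0.6 -25.9] F shelf [-6.5 -2.7 15.9]
```

Shelf contact. Easing off half a millimetre and sliding to the stop.

Request:
{"name": "play_rows", "arguments": {
  "commands": [
    {"x":0,"y":0,"z":-0.0008,"wx":0,"wy":0,"wz":0,"grip":0.4},
    {"x":-0.001,"y":0,"z":0,"wx":0,"wy":0,"wz":0,"grip":0.4},
    {"x":-0.001,"y":0,"z":0,"wx":0,"wy":0,"wz":0,"grip":0.4},
    {"x":-0.001,"y":0,"z":0,"wx":0,"wy":0,"wz":0,"grip":0.4},
    {"x":0,"y":0,"z":0,"wx":0,"wy":0,"wz":0,"grip":0.4}
  ]
}}

```text
clock: 11.6
eef_pos: [506.6, 260.9, 40.2]
eef_rot: [-3.141, -0.353, 0.141]
wrist_force: [0.7, -0.8, 1.3]
finger_gap: 55.1
```

```bash
python3 - <<'E'
from sh import *
shelfstate()
E
```

```text
TCP in shelf [ 56.8  -0.5 -25.8] F shelf [ 1.  -0.9  1. ]
```

Request:
{"name": "play_rows", "arguments": {
  "commands": [
    {"x":-0.001,"y":0,"z":0,"wx":0,"wy":0,"wz":0,"grip":0.4},
    {"x":-0.0005,"y":0,"z":0,"wx":0,"wy":0,"wz":0,"grip":0.4},
    {"x":0,"y":0,"z":0,"wx":0,"wy":0,"wz":0,"grip":0.4}
  ]
}}

```text
clock: 11.98
eef_pos: [505.2, 260.6, 39.7]
eef_rot: [-3.141, -0.353, 0.14]
wrist_force: [1.1, 0.2, 3.3]
finger_gap: 55.6
```

```bash
python3 - <<'E'
from sh import *
shelfstate()
E
```

```text
TCP in shelf [ 55.2  -0.5 -25.8] F shelf [2.2 0.1 2.7]
```

The force agrees with home within a millimetre. Release and retract along the shelf normal.

Request:
{"name": "play_rows", "arguments": {
  "commands": [
    {"x":0,"y":0,"z":0,"wx":0,"wy":0,"wz":0,"grip":0.85},
    {"x":0,"y":0,"z":0,"wx":0,"wy":0,"wz":0,"grip":0.85},
    {"x":0,"y":0,"z":0,"wx":0,"wy":0,"wz":0,"grip":0.85},
    {"x":0,"y":0,"z":0,"wx":0,"wy":0,"wz":0,"grip":1},
    {"x":0,"y":0,"z":-0.02,"wx":0,"wy":0,"wz":0,"grip":1},
    {"x":0,"y":0,"z":-0.05,"wx":0,"wy":0,"wz":0,"grip":1},
    {"x":0,"y":0,"z":-0.05,"wx":0,"wy":0,"wz":0,"grip":1},
    {"x":0,"y":0,"z":-0.03,"wx":0,"wy":0,"wz":0,"grip":1},
    {"x":0,"y":0,"z":0,"wx":0,"wy":0,"wz":0,"grip":1}
  ]
}}

```text
clock: 13.1
eef_pos: [454.3, 253.7, 182.4]
eef_rot: [-3.14, -0.356, 0.141]
wrist_force: [-0.7, 0.1, -1.0]
finger_gap: 93.8
```

```bash
cat >> sh.py <<'E'
def onsh(name,kind,h):
    st=manip.read_state();p,d=manip.camera("wrist");cv2.imwrite(f"pics/{name}.png",p[:,:,::-1]);info=manip.camera_info("wrist")
    M=np.eye(4);M[:3,:3]=Ro.from_euler('xyz',st['eef_rot']).as_matrix();M[:3,3]=st['eef_pos'];M=M@info["tool_from_camera"]
    S,o=shelfT();P=p.astype(int);ok=d>0
    vv,uu=np.nonzero(ok);Q=(deproj(info,np.c_[uu,vv].astype(float),d[ok],M)-o)@S
    g=(abs(Q[:,2]-h)<4)&(abs(Q[:,1])<70)&(Q[:,0]<150)&(Q[:,0]>-15)
    c=P[vv,uu];g&=((c[:,2]>c[:,0]+50) if kind=="blue" else (abs(c[:,2]-c[:,0])<60)&(c[:,1]<c[:,0]+40))
    print(g.sum(),rect(Q[g]),"z",np.median(Q[g][:,2]).round(1),"x range",np.percentile(Q[g][:,0],[1,99]).round(1))
E
python3 - <<'E'
from sh import *
shelfstate();onsh("w8","blue",14)
S,o=shelfT()
go([443.8,-300.4,130],down(.278))
E
```

```text
TCP in shelf [ 5.570e+01 -1.000e-01  1.259e+02] F shelf [-1.   0.2 -0.7]
7429 (array([54.7, -1.2]), array([109.7,  56.1]), -0.002) z 14.4 x range [  1.3 108.3]
t 13.15 pos [453.9 253.4 180.4] rpy [-3.141 -0.354  0.141] gap 93.8 F [ 0.5 -0.9 -0.4]
shift tool m [-0.0997  0.5469  0.0166] turn deg [  1.35 -20.23  -7.78]
```

View pics/w8.png

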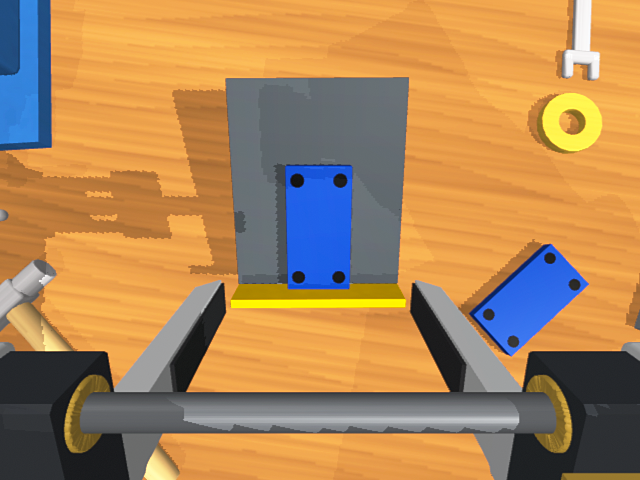

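The base plate is home: x=54.7, y=-1.2 mm, aligned, in the shelf frame. It shows at (318,228), against the stop at (318,297). Now the cover.

Request:
{"name": "play_rows", "arguments": {
  "commands": [
    {"x":-0.009,"y":0.0497,"z":0.0015,"wx":0,"wy":0,"wz":0,"grip":1},
    {"x":-0.009,"y":0.0497,"z":0.0015,"wx":0,"wy":0,"wz":0,"grip":1},
    {"x":-0.009,"y":0.0497,"z":0.0015,"wx":0,"wy":0,"wz":0,"grip":1},
    {"x":-0.009,"y":0.0497,"z":0.0015,"wx":0,"wy":0,"wz":0,"grip":1},
    {"x":-0.009,"y":0.0497,"z":0.0015,"wx":0,"wy":0,"wz":0,"grip":1},
    {"x":-0.009,"y":0.0497,"z":0.0015,"wx":0,"wy":0,"wz":0,"grip":1},
    {"x":-0.009,"y":0.0497,"z":0.0015,"wx":0,"wy":0,"wz":0,"grip":1},
    {"x":-0.009,"y":0.0497,"z":0.0015,"wx":0,"wy":0,"wz":0,"grip":1},
    {"x":-0.009,"y":0.0497,"z":0.0015,"wx":0,"wy":0,"wz":0,"grip":1},
    {"x":-0.009,"y":0.0497,"z":0.0015,"wx":0,"wy":0,"wz":0,"grip":1},
    {"x":-0.0095,"y":0.05,"z":0.0015,"wx":0,"wy":0,"wz":0,"grip":1},
    {"x":0,"y":0,"z":0,"wx":0.45,"wy":-6.75,"wz":-2.6,"grip":1},
    {"x":0,"y":0,"z":0,"wx":0.45,"wy":-6.75,"wz":-2.6,"grip":1},
    {"x":0,"y":0,"z":0,"wx":0.45,"wy":-6.75,"wz":-2.6,"grip":1},
    {"x":0,"y":0,"z":0,"wx":0,"wy":0,"wz":0,"grip":1},
    {"x":0,"y":0,"z":0,"wx":0,"wy":0,"wz":0,"grip":1}
  ]
}}

```text
clock: 15.15
eef_pos: [443.2, -300.4, 128.9]
eef_rot: [-3.14, 0.001, 0.277]
wrist_force: [0.1, 0.6, 0.6]
finger_gap: 94.4
```

```bash
python3 - <<'E'
from sh import *
look("w9","grey",12);go([443.8,-300.4,-26],down(.278))
E
```

```text
[66, 53, 103, 135, 8207] (array([ 481.4, -120.8]), array([90.5, 59.3]), -0.231)
[285, 175, 66, 101, 5182] (array([ 442.7, -301.3]), array([90.4, 55.6]), 0.282)
[422, 192, 103, 91, 4532] (array([ 468.5, -432.6]), array([88.2, 54.3]), -0.893)
t 15.2 pos [ 443.1 -300.6  129.4] rpy [-3.141e+00  1.000e-03  2.770e-01] gap 94.2 F [-0.8  0.3  0.5]
shift tool m [0.0008 0.0002 0.1554] turn deg [-0.05  0.04 -0.06]
```

View pics/w9.png

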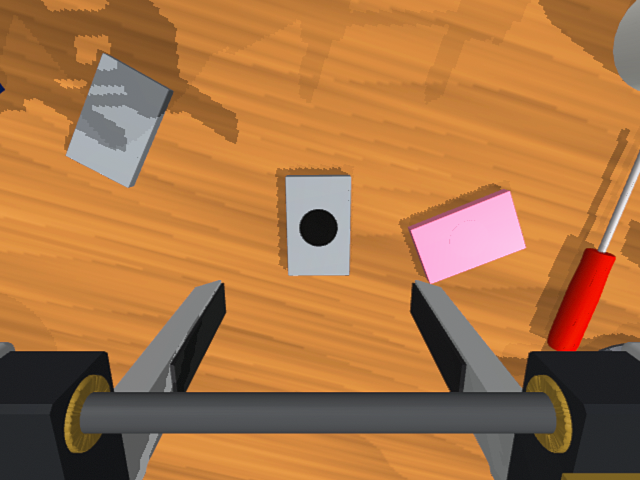

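Cover with the hole at (318,227), centred between the jaws. The blank is at (118,120); the pink plate's nearest corner at (410,230) is 18 mm clear of the finger. Descend and grip.

Request:
{"name": "play_rows", "arguments": {
  "commands": [
    {"x":0,"y":0.0003,"z":0.05,"wx":0,"wy":0,"wz":0,"grip":1},
    {"x":0,"y":0,"z":0.05,"wx":0,"wy":0,"wz":0,"grip":1},
    {"x":0,"y":0,"z":0.04,"wx":0,"wy":0,"wz":0,"grip":1},
    {"x":0,"y":0,"z":0.012,"wx":0,"wy":0,"wz":0,"grip":1},
    {"x":0,"y":0,"z":0.005,"wx":0,"wy":0,"wz":0,"grip":1},
    {"x":0,"y":0,"z":0,"wx":0,"wy":0,"wz":0,"grip":1},
    {"x":0,"y":0,"z":0,"wx":0,"wy":0,"wz":0,"grip":0.4},
    {"x":0,"y":0,"z":0,"wx":0,"wy":0,"wz":0,"grip":0.4},
    {"x":0,"y":0,"z":0,"wx":0,"wy":0,"wz":0,"grip":0.4},
    {"x":0,"y":0,"z":0,"wx":0,"wy":0,"wz":0,"grip":0.4},
    {"x":0,"y":0,"z":0,"wx":0,"wy":0,"wz":0,"grip":0.4}
  ],
  "squeeze": 35
}}

```text
clock: 16.58
eef_pos: [443.6, -301.0, -26.6]
eef_rot: [3.141, 0.001, 0.278]
wrist_force: [-0.8, 0.4, 2.0]
finger_gap: 55.4
```

Request:
{"name": "play_rows", "arguments": {
  "commands": [
    {"x":0,"y":0,"z":-0.02,"wx":0,"wy":0,"wz":0,"grip":0.4},
    {"x":0,"y":0,"z":-0.05,"wx":0,"wy":0,"wz":0,"grip":0.4},
    {"x":0,"y":0,"z":-0.05,"wx":0,"wy":0,"wz":0,"grip":0.4},
    {"x":0,"y":0,"z":-0.05,"wx":0,"wy":0,"wz":0,"grip":0.4},
    {"x":0,"y":0,"z":0,"wx":0,"wy":0,"wz":0,"grip":0.4}
  ]
}}

```text
clock: 17.2
eef_pos: [445.0, -301.8, 146.7]
eef_rot: [3.136, -0.002, 0.278]
wrist_force: [-1.0, 0.1, -2.3]
finger_gap: 55.6
```

```bash
python3 - <<'E'
from sh import *
p,d=manip.camera("wrist");cv2.imwrite("pics/w10.png",p[:,:,::-1])
go(sp(52,-1,80),shelfR())
E
```

```text
t 17.25 pos [ 444.1 -301.1  144. ] rpy [3.14  0.    0.278] gap 55.8 F [ 0.5  1.2 -2.9]
shift tool m [ 0.1741 -0.5282  0.005 ] turn deg [-1.24 19.98  7.68]
```

View pics/w10.png

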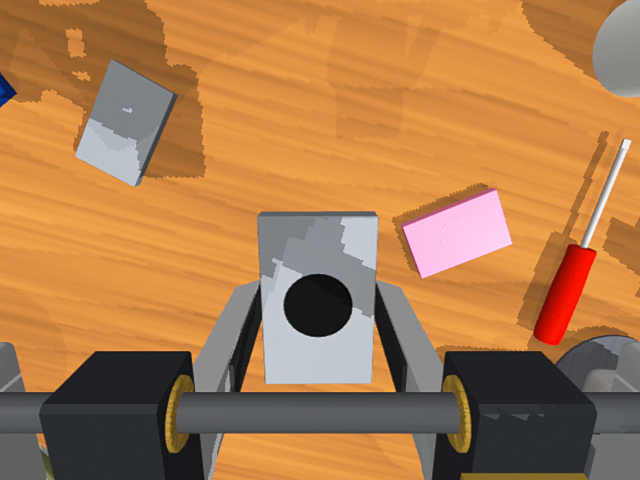

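Cover held level at (318,300); blank untouched at (126,122). Moving over the shelf.

Request:
{"name": "play_rows", "arguments": {
  "commands": [
    {"x":0.0158,"y":-0.048,"z":0.0005,"wx":0,"wy":0,"wz":0,"grip":0.4},
    {"x":0.0158,"y":-0.048,"z":0.0005,"wx":0,"wy":0,"wz":0,"grip":0.4},
    {"x":0.0158,"y":-0.048,"z":0.0005,"wx":0,"wy":0,"wz":0,"grip":0.4},
    {"x":0.0158,"y":-0.048,"z":0.0005,"wx":0,"wy":0,"wz":0,"grip":0.4},
    {"x":0.0158,"y":-0.048,"z":0.0005,"wx":0,"wy":0,"wz":0,"grip":0.4},
    {"x":0.0158,"y":-0.048,"z":0.0005,"wx":0,"wy":0,"wz":0,"grip":0.4},
    {"x":0.0158,"y":-0.048,"z":0.0005,"wx":0,"wy":0,"wz":0,"grip":0.4},
    {"x":0.0158,"y":-0.048,"z":0.0005,"wx":0,"wy":0,"wz":0,"grip":0.4},
    {"x":0.0158,"y":-0.048,"z":0.0005,"wx":0,"wy":0,"wz":0,"grip":0.4},
    {"x":0.0158,"y":-0.048,"z":0.0005,"wx":0,"wy":0,"wz":0,"grip":0.4},
    {"x":0.016,"y":-0.048,"z":0,"wx":0,"wy":0,"wz":0,"grip":0.4},
    {"x":0,"y":0,"z":0,"wx":-0.4,"wy":6.7,"wz":2.55,"grip":0.4},
    {"x":0,"y":0,"z":0,"wx":-0.4,"wy":6.7,"wz":2.55,"grip":0.4},
    {"x":0,"y":0,"z":0,"wx":-0.4,"wy":6.6,"wz":2.55,"grip":0.4},
    {"x":0,"y":0,"z":0,"wx":0,"wy":0,"wz":0,"grip":0.4},
    {"x":0,"y":0,"z":0,"wx":0,"wy":0,"wz":0,"grip":0.4}
  ]
}}

```text
clock: 19.25
eef_pos: [466.1, 254.5, 137.2]
eef_rot: [-3.14, -0.345, 0.144]
wrist_force: [0.8, 0.2, -1.9]
finger_gap: 55.2
```

```bash
python3 - <<'E'
from sh import *
shelfstate(); go(sp(51,-1,-5),shelfR())
p,d=manip.camera("wrist");cv2.imwrite("pics/w11.png",p[:,:,::-1])
E
```

```text
TCP in shelf [51.5 -1.  79.4] F shelf [ 0.1  0.1 -2.1]
t 19.25 pos [466.1 254.5 137.2] rpy [-3.14  -0.345  0.144] gap 55.2 F [ 0.8  0.2 -1.9]
shift tool m [-0.0001  0.0002  0.0844] turn deg [-0.11  0.23  0.05]
```

View pics/w11.png

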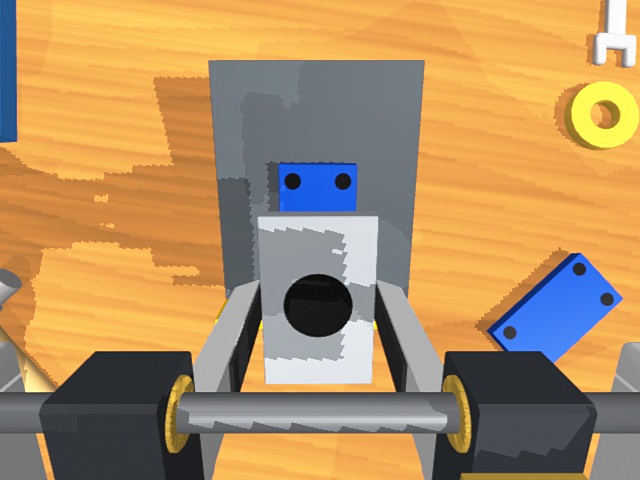

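Cover at (318,300) is lined up with the base at (318,185). Lowering.

Request:
{"name": "play_rows", "arguments": {
  "commands": [
    {"x":0,"y":0,"z":0.035,"wx":0,"wy":0.2,"wz":0,"grip":0.4},
    {"x":0,"y":0,"z":0.03,"wx":0,"wy":0,"wz":0,"grip":0.4},
    {"x":0,"y":0,"z":0.015,"wx":0,"wy":0,"wz":0,"grip":0.4},
    {"x":0,"y":0,"z":0.004,"wx":0,"wy":0,"wz":0,"grip":0.4},
    {"x":0,"y":0,"z":0,"wx":0,"wy":0,"wz":0,"grip":0.4},
    {"x":0,"y":0,"z":0,"wx":0,"wy":0,"wz":0,"grip":0.4}
  ]
}}

```text
clock: 20.05
eef_pos: [494.9, 259.1, 59.9]
eef_rot: [-3.139, -0.353, 0.143]
wrist_force: [-0.8, 0.1, -1.7]
finger_gap: 55.7
```

```bash
python3 - <<'E'
from sh import *
shelfstate(); go(sp(49,-1,-12),shelfR())
E
```

```text
TCP in shelf [52.4 -0.5 -3.2] F shelf [-1.4  0.2 -1.3]
t 20.05 pos [494.9 259.1  59.9] rpy [-3.139 -0.353  0.143] gap 55.7 F [-0.8  0.1 -1.7]
shift tool m [-0.0034  0.0005  0.0088] turn deg [-0.16 -0.2  -0.01]
```

Request:
{"name": "play_rows", "arguments": {
  "commands": [
    {"x":-0.003,"y":0.0005,"z":0.005,"wx":0,"wy":0,"wz":0,"grip":0.4},
    {"x":0,"y":0,"z":0.002,"wx":0,"wy":0,"wz":0,"grip":0.4},
    {"x":0,"y":0,"z":0.001,"wx":0,"wy":0,"wz":0,"grip":0.4},
    {"x":0,"y":0,"z":0,"wx":0,"wy":0,"wz":0,"grip":0.4},
    {"x":0,"y":0,"z":0,"wx":0,"wy":0,"wz":0,"grip":0.4}
  ]
}}

```text
clock: 20.68
eef_pos: [494.7, 258.4, 50.5]
eef_rot: [-3.139, -0.352, 0.143]
wrist_force: [0.3, 0.5, -2.4]
finger_gap: 55.3
```

```bash
python3 - <<'E'
from sh import *
shelfstate()
E
```

```text
TCP in shelf [ 48.9  -1.2 -11.9] F shelf [-0.4  0.5 -2.4]
```

Request:
{"name": "play_rows", "arguments": {
  "commands": [
    {"x":0,"y":0,"z":0.0008,"wx":0,"wy":0,"wz":0,"grip":0.4},
    {"x":0,"y":0,"z":0,"wx":0,"wy":0,"wz":0,"grip":0.4},
    {"x":0,"y":0,"z":0,"wx":0,"wy":0,"wz":0,"grip":0.4}
  ]
}}

```text
clock: 21.05
eef_pos: [494.9, 258.5, 50.1]
eef_rot: [-3.139, -0.352, 0.143]
wrist_force: [-5.0, -1.7, 4.9]
finger_gap: 55.3
```

```bash
python3 - <<'E'
from sh import *
shelfstate()
E
```

```text
TCP in shelf [ 49.   -1.2 -12.4] F shelf [-3.2 -1.   6.4]
```

Contact on the base. Easing off slightly and sliding ~3 mm to the stop.

Request:
{"name": "play_rows", "arguments": {
  "commands": [
    {"x":0,"y":0,"z":-0.0004,"wx":0,"wy":0,"wz":0,"grip":0.4},
    {"x":-0.001,"y":0,"z":0,"wx":0,"wy":0,"wz":0,"grip":0.4},
    {"x":-0.001,"y":0,"z":0,"wx":0,"wy":0,"wz":0,"grip":0.4},
    {"x":-0.001,"y":0,"z":0,"wx":0,"wy":0,"wz":0,"grip":0.4},
    {"x":0,"y":0,"z":0,"wx":0,"wy":0,"wz":0,"grip":0.4}
  ]
}}

```text
clock: 21.68
eef_pos: [492.0, 258.1, 49.1]
eef_rot: [-3.139, -0.352, 0.143]
wrist_force: [-0.3, 0.4, 1.1]
finger_gap: 55.7
```

```bash
python3 - <<'E'
from sh import *
shelfstate()
E
```

```text
TCP in shelf [ 45.8  -1.2 -12.4] F shelf [0.1 0.5 1.1]
```

Request:
{"name": "play_rows", "arguments": {
  "commands": [
    {"x":-0.0005,"y":0,"z":0,"wx":0,"wy":0,"wz":0,"grip":0.4},
    {"x":0,"y":0,"z":0,"wx":0,"wy":0,"wz":0,"grip":0.85},
    {"x":0,"y":0,"z":0,"wx":0,"wy":0,"wz":0,"grip":0.85},
    {"x":0,"y":0,"z":0,"wx":0,"wy":0,"wz":0,"grip":0.85},
    {"x":0,"y":0,"z":0,"wx":0,"wy":0,"wz":0,"grip":1},
    {"x":0,"y":0,"z":-0.02,"wx":0,"wy":0,"wz":0,"grip":1},
    {"x":0,"y":0,"z":-0.05,"wx":0,"wy":0,"wz":0,"grip":1},
    {"x":0,"y":0,"z":-0.05,"wx":0,"wy":0,"wz":0,"grip":1},
    {"x":0,"y":0,"z":-0.03,"wx":0,"wy":0,"wz":0,"grip":1},
    {"x":0,"y":0,"z":0,"wx":0,"wy":0,"wz":0,"grip":1},
    {"x":0,"y":0,"z":0,"wx":0,"wy":0,"wz":0,"grip":1}
  ]
}}

```text
clock: 23.05
eef_pos: [440.3, 250.1, 188.5]
eef_rot: [-3.14, -0.35, 0.143]
wrist_force: [-0.2, -0.1, -1.0]
finger_gap: 94.2
```

```bash
python3 - <<'E'
from sh import *
shelfstate();onsh("w12","blue",14);onsh("w13","grey",26)
z=manip.camera("top")[0];cv2.imwrite("pics/top9.png",z[:,:,::-1])
a=np.load("top0.npz")['p'];print("blank diff",np.abs(a[235:295,320:365].astype(int)-z[235:295,320:365]).mean())
E
```

```text
TCP in shelf [ 44.4  -1.7 136.5] F shelf [-0.6 -0.1 -0.9]
1369 (array([99.2, -1.4]), array([56. , 20.3]), 1.57) z 14.4 x range [ 89.2 109.3]
6600 (array([43.8, -2. ]), array([90.7, 56.1]), 0.004) z 26.5 x range [ 0.2 88.6]
blank diff 3.561111111111111
```

View pics/w13.png

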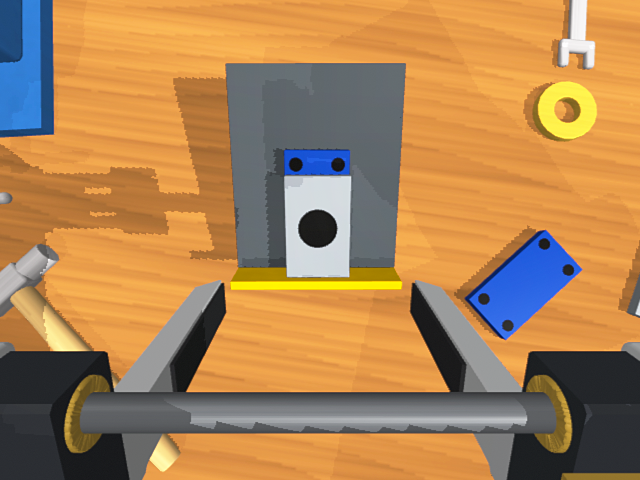

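View pics/top9.png

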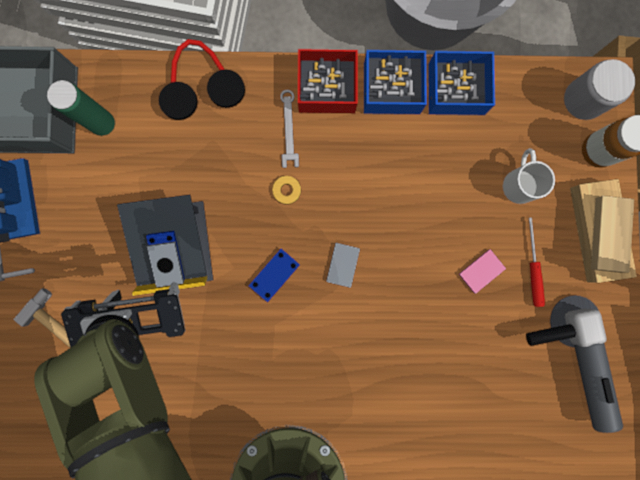

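The cover at (318,228) lies squarely on the base and against the stop. The blank is still at (343,265) in the top view. Handing in.

```bash
python3 -c "
from cell import manip
print(manip.sign_off())"
```

```text
the job is handed in; nothing more can be done
None
```

Both plates are on the rack and the job is handed in, at about 23 s of the 58 s allowed. I took the blue plate farthest to the robot's right and laid it on the shelf. The holed cover went on top, and each plate was slid down to the stop.

| Last check (shelf frame) | Measured | Allowed |
|---|---|---|
| Base plate x, y | 54.7 mm, -1.2 mm | 48 to 67 mm, ±25 mm |
| Base plate top face | 14.4 mm (14 expected) | centre 3 to 11 mm |
| Cover x | 43.8 mm | 38 to 57 mm |
| Cover across the base | about 0.6 mm off centre | ±15 mm |
| Cover top face | 26.5 mm (26 expected) | centre 16 to 24 mm |
| Yaw of either plate | under 0.005 rad | 0.2 rad |

The full base outline was measured before the cover went on. Afterwards only its upper 20 mm was visible, and that part had not shifted. In the last pictures the blank lies where it started, and the gripper is open and clear.

- **Tool length:** the real fingertips sit about 32 mm behind the reported TCP, which disagrees with the tool description. My first grasp closed in the air above the base plate without touching it. I measured the offset with two cameras and corrected for it in both grasps.
- **Refused call:** one early move was refused because its rows were incomplete; nothing moved.

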